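Reload the tin labeller's feed track

ROBOT

A 6-joint arm with a two-finger parallel gripper is mounted at the origin on the work surface. World frame = base frame: x ahead of the robot, y to its left, z up, the work surface at z = 0. Lengths are in m, angles in rad, forces in N, time in s.
With the tool pointing down it reaches from about 0.225 to 0.725 m from the base axis. Payload 3.1 kg.
Tool frame: the origin (TCP) lies on the mounting face of the last link; the fingertips stand 173 mm ahead of it and the grasp point (between the pads) lies 155 mm ahead of it (arm.tip_reach is the distance from the TCP to the fingertips, in m); z points along the fingers, y is the line along which they close (so a half turn about z gives the same grasp; the last joint's range is limited). The gripper opens to 85 mm and grips with 20 to 120 N. Pads are 22 mm wide; open, the fingers measure 114 mm over their backs; the gripper's body (76 mm by 85 mm) begins 54 mm behind the grasp point. The pads swing forward as they close: fully open they stand 13 mm farther back than shut.
Start: joints at [1.217, 0.048, 0.099, 1.622, 0, 1.443], TCP at [0.118, 0.512, 0.405] pointing down, gripper open.
Joint ranges: [-2.91, 2.91], [-0.99, 1.94], [-1.21, 1.42], [-2.12, 2.29], [-1.49, 1.47], [-3.14, 3.14]. Speed limits (rad/s): [2.79, 2.79, 3.14, 3.14, 3.14, 3.14].

INTERFACE

Orientations are given as [roll, pitch, yaw] about the fixed x, y, z axes, in that order (R = Rz(yaw) Ry(pitch) Rx(roll)).
In Python, from plant import sensors, eyes, workorder, arm gives the robot as it stands. The module is installed in compiled form; this text tells all that it offers.
- The arm moves only by the tool drive_tool, never from a script. Its argument "rows" is a list of rows, each a list of 4 numbers: the shift along the tool's x, y, z in m, then the turn about the tool's z in degrees. In form: [[dx, dy, dz, turn], ...]. A call has 1 to 20 rows; each row shifts and turns the commanded pose from where the row before left it, along the tool's axes as they then stand; what a row does not reach is not made up. A row lasts 1/12 s, in which the tool goes at most 41.7 mm and 7.16 degrees, less where a joint would pass 70% of its speed; a pose out of reach is approached as far as the arm can. A call with a gripper value outside its range is refused whole. "gripper" is the opening, from 0 (shut) to 1 (fully open), set as the call begins (left out, the last holds). The fingers move at their own pace and stop on an object; the grip force is fixed at half the most. Time passes only in rows, so rows that do not move let the fingers close. It gives the time, the measured TCP pose, the force, the opening and the grip force at its end, in the units of the state.
- sensors.state(): the state, without advancing time (a new reading comes with each control period).
- eyes.camera(name): name is "scene" or "side" or "wrist"; returns the picture (420x560x3 uint8, red, green, blue); there is no depth.
- eyes.calibration(name): a dict with "fov_y" (degrees; the focal length in pixels is half the picture's height over the tangent of half this angle, whatever the lens; pixels are square), "cx", "cy" (the principal point, pixels), "world_to_cam" (4x4, takes a point from world to camera coordinates); the wrist camera has in their place "hand_eye" (4x4, takes a point from camera to tool coordinates, whose origin is the TCP and whose axes are the flange's). Camera axes: x right, y up, looking along -z (the intrinsics and any distortion apply to the point x, -y, -z); pixel columns grow to the right and rows downward; lengths in m; the calibration is good to about 2 mm. A picture is of the moment at which its call begins: read the wrist's pose just before it. calibration takes no time and is no camera call.
- workorder.job_done(): hands the job in; it is judged then, once.
Trained networks look in the newest picture that a camera, given by its name, has taken for a name from the list of things; names that differ only in an ending like _2 or _b are one class to them, and where a whole thing is asked for, a point or a joint stands for the part that bears it (a point fixed in the world has none). Each returns a list of dicts, best first, with "conf" (0 to 1); they miss things now and then, are a little off and sometimes report something else, mostly with a low value. They report only what shows in the picture. A call takes as long as a camera call. They do not tell look-alikes from the thing itself.
- eyes.recognise(camera, name): "xyz" ([x, y, z] in m, in the coordinates of the camera as it stood for that picture, good to about 4 mm: the middle of the surface that is visible of it).
- eyes.place_of(camera, name): "xyz" ([x, y, z] in m, in the coordinates of the camera as it stood for that picture, good to about 4 mm: a listed point, or the origin of a listed thing).
The state is a dict: "time_s": time; "qpos": joint angles; "qd": joint speeds; "joint_efforts": joint torques, N m; "ee_pos": TCP position; "orientation": TCP orientation; "force": force on the tool from outside, world axes, zero at the start; "wrist_torque": the same for the moment, N m; "gripper_width": finger opening in m; "gripper_force": force on a finger pad.
Only numpy, scipy, OpenCV 4.12 (cv2) and the standard library are available. Lean on these libraries where they do the work, as an engineer would, in place of code of your own. Each camera call takes 0.05 s, during which the arm holds its last target. There are 200 camera calls.

TASK

Reload the labeller's feed track: draw its sprung follower back by the ball handle until the rod drops into the notch of the gate bar and leave it parked there, feeling for the notch lightly rather than forcing the handle. Lower (do not drop) the two flat tins from the sheet pan into the track, upright and facing like the two already in it, between those and the parked follower. Then lift the handle out and ease the follower forward by hand, never letting it snap or squeezing the tins hard, until it bears on the closed-up row of four; let go, and leave everything else where it is.

Things in the scene. Friction and masses are not known exactly. Their poses are not given: they have to be found in the camera images.
- labeller: Bench labelling machine with open feed track, fixed. Origin: table level, track centre line, inner face of the end stop. x: along the track, the way the follower is drawn back; y: towards the handle side; z up. White housing beyond the end stop: 100 mm high to x = -82, then 150, label reel lying on it to 212.
- track (a point): Middle of the track floor at x = 80 in the labeller frame, 20 mm above the table, axes as the labeller. The floor runs from x = 0 to 250. Side rails 63 apart inside (1.5 mm play each side of a tin), 44 mm above the table, then lips flaring out to 54 mm high, 38 mm either side of the centre line: a tin that catches on a lip must be shifted a little sideways, away from its push.
- gate (a point): On the top edge of the gate bar: a dark steel bar 10 thick along the track, labeller y = 66 to 76, x = 38 to 245, top 57 mm above the table; the handle's rod lies across it. ONE notch in the edge, 15 wide, 13 deep, upright walls. The bar is clamped anywhere within 20 mm of this point, so the notch is up to 20 mm either way from it along x: see or feel it.
- follower (a joint): Sprung plate 56 wide across the track, 24 to 90 mm above the table, on a 46 long black carriage. Value: travel in m along labeller x; 0 at the start, grows drawn back, end 0.140; face at x = 0.048 + value. Spring pushes it forward with 5 to 5.7 N; let go it snaps. The rod is over the notch at some value from 0.085 to 0.125, +-2.5 mm play.
- handle (a joint): Swing in rad of the handle's rod about an axis along labeller x at y = 20, z = 62 mm, riding on the follower 25 mm behind its face. 0: rod level, lying on the gate bar; about -0.24: at the notch bottom, ball 17 mm lower; positive: lifted, to 0.6. Falls by its weight, 0.1 kg. Rod down in the notch: the spring holds it on the notch's front wall.
- ball (a point): Centre of the black ball, 24 mm diameter, on a stem 20 mm above the outer end of the rod (10 mm diameter, white nylon sleeve, 70 mm long from the swing axis); level: labeller y = 90, 82 mm above the table, 25 mm behind the follower's face. Pinch from above, fingers along the track. Axes: the labeller's when level.
- tin_in1: Flat hinged steel tin of chocolates, 24 thick (x) x 60 wide (y) x 80 tall (z), 0.1 to 0.17 kg, standing on its short end, z up; origin at the centre of its underside; the front one of the two left in the track, touching the end stop, x along the track.
- tin_in2: Flat hinged steel tin of chocolates, 24 thick (x) x 60 wide (y) x 80 tall (z), 0.1 to 0.17 kg, standing on its short end, z up; origin at the centre of its underside; the second one left in the track, between the first and the follower.
- tin_a: Flat hinged steel tin of chocolates, 24 thick (x) x 60 wide (y) x 80 tall (z), 0.1 to 0.17 kg, standing on its short end, z up; origin at the centre of its underside; one of the two to load, on the sheet pan, its yaw within 0.45 rad of the pan's.
- tin_b: Flat hinged steel tin of chocolates, 24 thick (x) x 60 wide (y) x 80 tall (z), 0.1 to 0.17 kg, standing on its short end, z up; origin at the centre of its underside; the other one to load, on the sheet pan likewise. The three things on the pan stand about 75 mm apart in a row along its x, in any order.
- sheetpan: Aluminium sheet pan 330 (x) x 240 (y), rim 22 mm high and 4 mm thick, fixed; origin at the centre of its underside, inner floor about 4 mm above the table.
- round_tin: Round steel tin, 60 diameter x 34 tall, on the sheet pan with the flat tins; origin at the centre of its underside. Stays where it is.
- cups: Stack of white portion cups, 67 diameter x 105 tall, on the table beside the labeller, on the robot's side of it; origin under its centre. Stays.
- bowl: Steel mixing bowl, 190 diameter x 85 tall, at the far side of the table; origin under its centre. Stays.
- jar: Amber glass jar, 70 diameter x 100 tall, beyond the labeller; origin under its centre. Stays.
Mind the look-alikes: they are no part of the job. Leave any orange look-alike of the tin_in2 alone. Leave any green or yellow look-alike of the tin_a alone.

How it is judged:
On the way, in this order (a step that is already met when the one before it is completed fails the run):
1. the follower is parked: drawn back, the rod down in the notch, the hand off the handle (value of joint follower above 0.075 m and value of joint handle below -0.1 rad and velocity of joint follower between -0.02 and 0.02 m/s and contact force between the fingers and follower below 0.2 N), for 0.3 s.
2. both tins stand in the track, let go, between the first two and the still parked follower (x of tin_a in the frame of labeller between 0.054 and 0.175 m and y of tin_a in the frame of labeller between -0.006 and 0.006 m and z of tin_a in the frame of labeller between 0.015 and 0.026 m and angle between each of tin_a, tin_b's own z axis and vertical below 0.12 rad and angle between the x axis of each of tin_a, tin_b and the x axis of labeller, either way round below 0.15 rad and linear speed of each of tin_a, tin_b below 0.02 m/s and contact force between the fingers and tin_a below 0.2 N and x of tin_b in the frame of labeller between 0.054 and 0.175 m and y of tin_b in the frame of labeller between -0.006 and 0.006 m and z of tin_b in the frame of labeller between 0.015 and 0.026 m and contact force between the fingers and tin_b below 0.2 N and value of joint follower above 0.075 m), for 0.2 s.
At the end, for the whole second after the job is handed in: All four tins stand upright (0.12 rad) and square (0.15 rad) in the track, at rest, closed up to the end stop (each within 5 mm of its place), the new two behind the old two; the follower, let go, bears on the last with at least 1 N, its travel 43 to 52 mm (x of tin_in1 in the frame of labeller between 0.008 and 0.017 m and y of tin_in1 in the frame of labeller between -0.006 and 0.006 m and z of tin_in1 in the frame of labeller between 0.015 and 0.026 m and angle between each of tin_in1, tin_in2, tin_a, tin_b's own z axis and vertical below 0.12 rad and angle between the x axis of each of tin_in1, tin_in2, tin_a, tin_b and the x axis of labeller, either way round below 0.15 rad and x of tin_in2 in the frame of labeller between 0.032 and 0.042 m and y of tin_in2 in the frame of labeller between -0.006 and 0.006 m and z of tin_in2 in the frame of labeller between 0.015 and 0.026 m and x of tin_a in the frame of labeller between 0.054 and 0.092 m and y of tin_a in the frame of labeller between -0.006 and 0.006 m and z of tin_a in the frame of labeller between 0.015 and 0.026 m and linear speed of each of tin_a, tin_b below 0.02 m/s and x of tin_b in the frame of labeller between 0.054 and 0.092 m and y of tin_b in the frame of labeller between -0.006 and 0.006 m and z of tin_b in the frame of labeller between 0.015 and 0.026 m and value of joint follower between 0.043 and 0.052 m and (contact force between follower and tin_a above 1 N or contact force between follower and tin_b above 1 N)); the robot touches nothing.
It fails at once if the follower ran forward onto the tins faster than 0.25 m/s (it was let go and snapped shut) (velocity of joint follower below -0.25 m/s and value of joint follower below 0.072 m).
It fails at once if the handle's rod was forced against the gate bar or its notch with more than 40 N (contact force between handle and labeller above 40 N).
It fails at once if the follower was pressed on a tin with more than 25 N (contact force between follower and tin_in1 above 25 N or contact force between follower and tin_in2 above 25 N or contact force between follower and tin_a above 25 N or contact force between follower and tin_b above 25 N).
It fails at once if a tin fell freely at more than 0.7 m/s (dropped from over 25 mm) ((linear speed of tin_a above 0.7 m/s and contact force between the fingers and tin_a below 0.05 N) or (linear speed of tin_b above 0.7 m/s and contact force between the fingers and tin_b below 0.05 N)).
It fails at once if something else on the table was moved by more than 30 mm (distance of any of round_tin, cups, bowl, jar from where it was at the start of the episode above 0.03 m).
It also fails if it takes over 72 s, if anything falls off the work surface, if the arm or the gripper's body presses on something with over 40 N, if the wrist force passes 120 N, or if a joint passes its speed limit or range.

## Working session

There is one attempt and no reset: what is moved stays moved. The work goes in short steps, Python scripts to look and compute and a tool call to move; the robot and the scene stay as the last step left them, time stands still between calls to the robot, and variables do not carry over. Pictures are saved under pics/ and viewed, at most 10 in all, crops included, and the job is handed in when it is done.

Besides the shell and the picture viewer there is one more tool, called by a JSON object that holds its "api" and its "payload". drive_tool: Moves the arm, as the interface text tells. Its arguments: {"type":"object","properties":{"rows":{"type":"array","items":{"type":"array","items":{"type":"number"}}},"gripper":{"type":"number"}},"required":["rows"]}

```bash
mkdir -p pics
cat > h.py <<'E'
import numpy as np, cv2
from plant import sensors, eyes, workorder, arm
from scipy.spatial.transform import Rotation as R
def tcp():
    s=sensors.state(); T=np.eye(4); T[:3,:3]=R.from_euler('xyz',s['orientation']).as_matrix(); T[:3,3]=s['ee_pos']; return T
def c2w(cam,T=None):
    c=eyes.calibration(cam)
    return (T if T is not None else tcp())@np.array(c['hand_eye']) if 'hand_eye' in c else np.linalg.inv(np.array(c['world_to_cam']))
def w(M,p): return (M@np.append(p,1))[:3]
def ray(cam,u,v,z,T=None):
    c=eyes.calibration(cam); f=210/np.tan(np.radians(c['fov_y'])/2)
    M=c2w(cam,T); d=M[:3,:3]@np.array([(u-c['cx'])/f,-(v-c['cy'])/f,-1]); o=M[:3,3]
    return o+d*(z-o[2])/d[2]
def proj(cam,p,T=None):
    c=eyes.calibration(cam); f=210/np.tan(np.radians(c['fov_y'])/2)
    q=w(np.linalg.inv(c2w(cam,T)),p); return np.array([c['cx']+f*q[0]/-q[2], c['cy']-f*q[1]/-q[2]])
def snap(cam,name):
    im=eyes.camera(cam); cv2.imwrite(f'pics/{name}.png',im[...,::-1]); return im
E
python3 - <<'E'
from h import *
a=snap('scene','s0'); b=snap('side','d0')
for c in('scene','side'):
    k=eyes.calibration(c); print(c,{i:k[i] for i in k if i!='world_to_cam'}, c2w(c)[:3,3].round(3))
    M=c2w(c)
    for n in ['labeller','track','gate','ball','tin_in1','tin_a','sheetpan','round_tin','cups','bowl','jar']:
        for r in eyes.place_of(c,n)[:5]: print(c,n,w(M,r['xyz']).round(3),round(r['conf'],2),proj(c,w(M,r['xyz'])).round(0))
print(sensors.state(),eyes.calibration('wrist'))
E
```

```text
scene {'fov_y': 57.7428238008846, 'cx': 283.93620510579984, 'cy': 207.53709480256975} [ 1.189 -0.334  0.574]
scene labeller [0.494 0.131 0.004] 0.68 [361. 218.]
scene labeller [ 0.439 -0.29   0.001] 0.57 [195. 239.]
scene track [0.5   0.054 0.019] 0.93 [336. 220.]
scene gate [ 0.583 -0.042  0.062] 0.97 [315. 233.]
scene ball [0.59  0.07  0.087] 0.54 [362. 216.]
scene tin_in1 [ 0.372 -0.038 -0.001] 0.96 [284. 207.]
scene tin_in1 [0.674 0.096 0.005] 0.82 [388. 265.]
scene tin_in1 [0.498 0.099 0.027] 0.76 [352. 214.]
scene tin_in1 [0.493 0.117 0.025] 0.51 [357. 212.]
scene tin_in1 [0.499 0.052 0.021] 0.35 [335. 219.]
scene tin_a [ 0.511 -0.322  0.003] 0.94 [185. 260.]
scene tin_a [ 0.321 -0.122  0.005] 0.94 [250. 201.]
scene tin_a [ 0.218 -0.423  0.005] 0.69 [134. 201.]
scene tin_a [ 0.584 -0.273  0.014] 0.68 [213. 273.]
scene sheetpan [ 0.506 -0.308  0.002] 0.84 [191. 258.]
scene round_tin [ 0.441 -0.29   0.005] 0.8 [195. 238.]
scene round_tin [0.497 0.097 0.026] 0.45 [351. 214.]
scene cups [0.363 0.085 0.006] 0.93 [324. 195.]
scene cups [ 0.772 -0.068  0.003] 0.33 [341. 318.]
scene bo
[... 1600 characters left out ...]
0.40470788]), 'orientation': array([-3.14158152e+00,  2.79089260e-05,  2.91577951e+00]), 'force': array([ 0.46352896, -0.45917533, -0.14941273]), 'wrist_torque': array([0.00527646, 0.03161561, 0.00151244]), 'gripper_force': 0.0, 'gripper_width': 0.08547176989850108} {'fov_y': 66.26932089713193, 'cx': 278.0531360094638, 'cy': 215.99616812339312, 'hand_eye': array([[-6.24026425e-04,  9.53332080e-01,  3.01923095e-01,
         7.62870043e-02],
       [ 9.99999581e-01,  7.97185984e-04, -4.50302781e-04,
        -9.33825950e-04],
       [-6.69976946e-04,  3.01922687e-01, -9.53332178e-01,
         3.08687282e-02],
       [ 0.00000000e+00,  0.00000000e+00,  0.00000000e+00,
         1.00000000e+00]])}
```

View pics/s0.png

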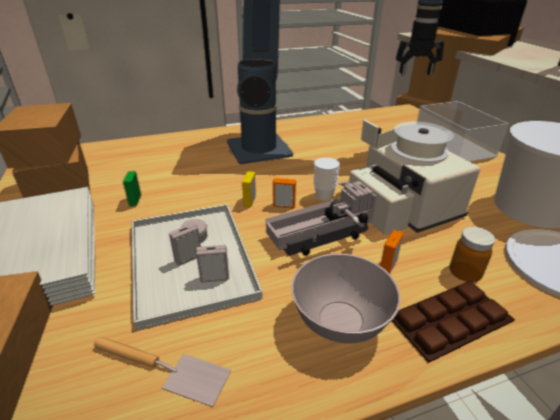

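View pics/d0.png

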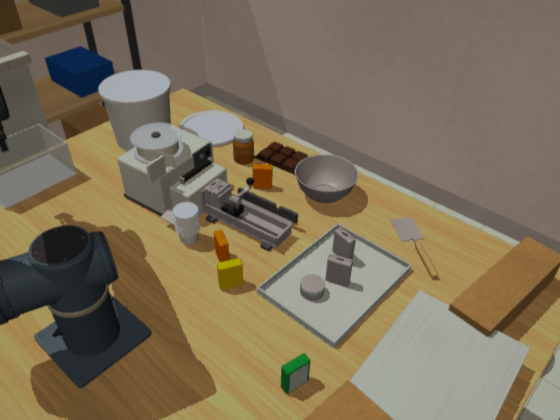

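{"api": "drive_tool", "payload": {"rows": [[0,0,-0.01,-6.2],[0,0,-0.01,-6.2],[0,0,-0.01,-6.2],[-0.022,-0.031,0,0],[-0.022,-0.031,0,0],[-0.022,-0.031,0,0],[-0.022,-0.031,0,0],[-0.022,-0.031,0,0],[-0.022,-0.031,0,0],[-0.022,-0.031,0,0],[-0.022,-0.031,0,0],[-0.022,-0.031,0,0],[-0.022,-0.031,0,0],[-0.022,-0.031,0,0],[-0.022,-0.031,0,0],[-0.022,-0.031,0,0],[-0.022,-0.031,0.015,0],[-0.022,-0.031,0.015,0],[-0.022,-0.031,0.015,0],[-0.022,-0.031,0.015,0]]}}

```text
time_s: 2.87
ee_pos: [0.5427, 0.0224, 0.3743]
orientation: [-3.142, 0.001, -3.043]
force: [1.3, 1.1, 1.4]
gripper_width: 0.0854
gripper_force: 0.0
```

{"api": "drive_tool", "payload": {"rows": [[0,0,0,0]], "gripper": 0.65}}

```text
time_s: 2.95
ee_pos: [0.5443, 0.0194, 0.3694]
orientation: [-3.14, -0.005, -3.049]
force: [-0.6, 0.4, -0.7]
gripper_width: 0.0754
gripper_force: 0.0
```

Run:
```python
from h import *
T=tcp(); a=snap('wrist','w1'); M=c2w('wrist',T)
print(T.round(3))
for n in ['labeller','track','gate','ball','tin_in1']:
    for r in eyes.place_of('wrist',n)[:4]: print(n,w(M,r['xyz']).round(4),round(r['conf'],2),proj('wrist',w(M,r['xyz']),T).round(0))
```

```text
[[-0.996 -0.093 -0.005  0.544]
 [-0.093  0.996 -0.002  0.019]
 [ 0.005 -0.002 -1.     0.369]
 [ 0.     0.     0.     1.   ]]
track [0.5059 0.054  0.024 ] 0.84 [319. 161.]
track [0.5958 0.0659 0.0821] 0.28 [327. 273.]
gate [ 0.5879 -0.0343  0.056 ] 0.8 [219. 243.]
ball [0.5894 0.0664 0.0789] 0.56 [328. 265.]
tin_in1 [ 0.6786  0.0947 -0.0012] 0.86 [331. 304.]
tin_in1 [0.4974 0.0945 0.0184] 0.72 [360. 155.]
tin_in1 [ 0.3697 -0.046   0.0015] 0.66 [226.  -3.]
```

View pics/w1.png

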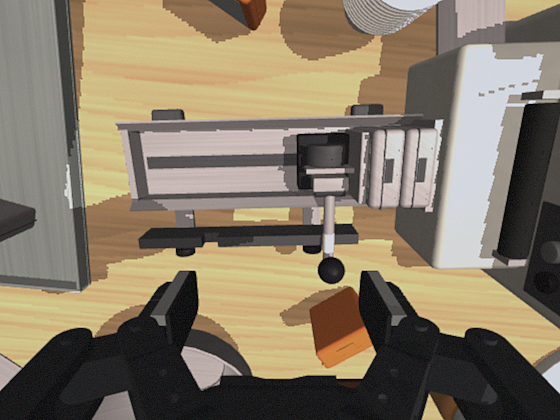

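Run:
```python
import cv2
a=cv2.imread('pics/w1.png')[190:290,120:380]
cv2.imwrite('pics/w1c.png',cv2.resize(a,None,fx=3,fy=3,interpolation=cv2.INTER_CUBIC))
```

```text
(no output)
```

View pics/w1c.png

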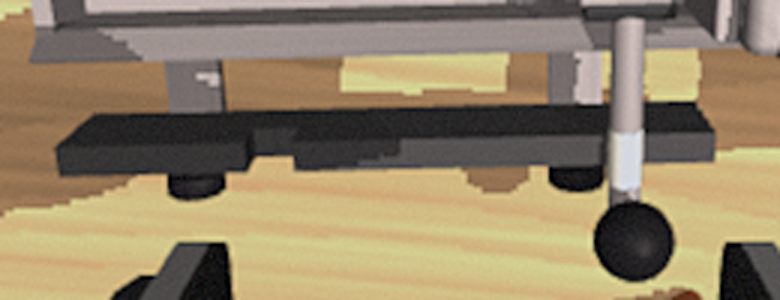

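```bash
cat >> h.py <<'E'
T1=np.eye(4)
E
python3 - <<'E'
from h import *
from scipy.optimize import least_squares
T=np.array([0.5443,0.0194,0.3694]); M=np.eye(4); M[:3,:3]=R.from_euler('xyz',[-3.14,-.005,-3.049]).as_matrix(); M[:3,3]=T
P=lambda u,v,z: ray('wrist',u,v,z,M)
n=P(120+272/3,190+157/3,.057); rod=P(120+625/3,190+155/3,.067); ball=P(331,270,.082)
l=P(120+58/3,190+162/3,.057); r=P(120+713/3,190+148/3,.057)
for k,v in dict(notch=n,rod=rod,ball=ball,barL=l,barR=r).items(): print(k,v.round(4))
d=(l-r)[:2]; th=np.arctan2(d[1],d[0]); print('bar yaw',th,np.linalg.norm(d))
ex=d/np.linalg.norm(d); print('notch-ball along',ex@(n-ball)[:2],'notch-rod',ex@(n-rod)[:2])
# tin tops corners etc: end stop side; rails lip outer corners z=.054
a=P(118,123,.054);b=P(131,209,.054); print('lips',a.round(4),b.round(4),np.linalg.norm(a-b))
E
```

```text
notch [ 0.5871 -0.042   0.057 ]
rod [0.5724 0.0663 0.067 ]
ball [0.593  0.0693 0.082 ]
barL [ 0.595 -0.109  0.057]
barR [0.5714 0.0954 0.057 ]
bar yaw -1.4554446436830126 0.2057249421630282
notch-ball along 0.10982139155041529 notch-rod 0.10920949269539908
lips [ 0.4863 -0.1244  0.054 ] [ 0.5621 -0.1167  0.054 ] 0.0761774073496008
```

```bash
cat >> h.py <<'E'
def mv(p,yaw=None):
    s=sensors.state(); T=tcp(); y=s['orientation'][2]
    d=T[:3,:3].T@(np.array(p)-T[:3,3])
    t=0 if yaw is None else np.degrees((yaw-y+np.pi)%(2*np.pi)-np.pi)
    print('t',s['time_s'],'at',s['ee_pos'].round(4),s['orientation'].round(4),'f',s['force'].round(2),'w',round(s['gripper_width'],4),'gf',round(s['gripper_force'],1)); print('before-turn frame d',d.round(4),'turn',round(-t,2))
    if yaw is not None:
        c=np.array([np.cos(yaw),np.sin(yaw)]); e=(np.array(p)-T[:3,3]); print('after-turn frame',(c@e[:2]).round(4),(c[1]*e[0]-c[0]*e[1]).round(4),-e[2].round(4))
TH=-1.46; EX=np.array([np.cos(TH),np.sin(TH)]); EY=np.array([-np.sin(TH),np.cos(TH)]); O=np.array([.496,.130])
def L(x,y): return O+x*EX+y*EY
E
python3 - <<'E'
from h import *
b=np.array([.5925,.0685])+.002*EY
mv([*b,.2385],TH-np.pi/2)
E
```

```text
t 3.25 at [0.5413 0.0252 0.3761] [-3.1415e+00  2.0000e-03 -3.0411e+00] f [-0.93  0.74  0.04] w 0.0555 gf 0.0
before-turn frame d [-0.057   0.038   0.1377] turn -0.59
after-turn frame -0.0577 0.0374 0.1376
```

{"api": "drive_tool", "payload": {"rows": [[-0.014,0.009,0,-0.6],[-0.022,0.014,0.01,0],[-0.022,0.014,0.02,0],[0,0,0.03,0],[0,0,0.03,0],[0,0,0.02,0],[0,0,0.015,0],[0,0,0.008,0],[0,0,0.0045,0],[0,0,0,0],[0,0,0,0],[0,0,0,0]]}}

```text
time_s: 4.25
ee_pos: [0.5961, 0.0673, 0.2393]
orientation: [-3.141, 0.003, -3.032]
force: [0.1, -0.1, -0.4]
gripper_width: 0.056
gripper_force: 0.0
```

Run:
```python
from h import *
b=np.array([.5925,.0685])+.002*EY
mv([*b,.2385],TH-np.pi/2)
T=tcp(); snap('wrist','w2')
for r in eyes.place_of('wrist','ball')[:2]: print(w(c2w('wrist',T),r['xyz']).round(4),r['conf'])
```

```text
t 4.25 at [0.5961 0.0673 0.2393] [-3.1412  0.0035 -3.032 ] f [ 0.13 -0.13 -0.37] w 0.056 gf 0.0
before-turn frame d [0.0015 0.0016 0.0008] turn -0.07
after-turn frame 0.0015 0.0016 0.0008
[0.5941 0.0702 0.0804] 0.95
```

View pics/w2.png

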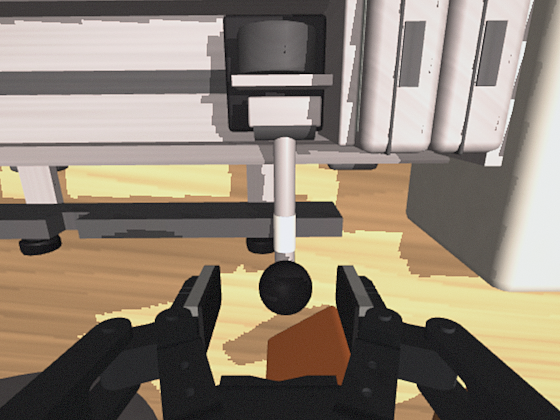

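The ball (285,287) sits between the open pads (about 220 and 337, row 290); I close on it.

{"api": "drive_tool", "payload": {"rows": [[0,0.001,0,0],[0,0,0,0],[0,0,0,0],[0,0,0,0],[0,0,0,0],[0,0,0,0]], "gripper": 0.1}}

```text
time_s: 4.85
ee_pos: [0.5955, 0.069, 0.238]
orientation: [3.139, 0.001, -3.032]
force: [-1.0, 5.9, 4.9]
gripper_width: 0.0209
gripper_force: 58.6
```

{"api": "drive_tool", "payload": {"rows": [[0,0,-0.002,0],[0,0,-0.003,0],[0,-0.003,0,0],[0,-0.006,0,0],[0,-0.008,0,0],[0,-0.008,0,0],[0,-0.008,0,0],[0,-0.008,0,0],[0,-0.008,0,0],[0,-0.008,0,0],[0,-0.008,0,0],[0,-0.008,0,0],[0,-0.008,0,0],[0,-0.008,0,0],[0,-0.006,0,0],[0,-0.003,0,0],[0,0,0,0],[0,0,0,0],[0,0,0,0]]}}

```text
time_s: 6.43
ee_pos: [0.6062, -0.0285, 0.2411]
orientation: [3.139, 0.0, -3.032]
force: [2.4, 5.3, -0.8]
gripper_width: 0.0207
gripper_force: 58.8
```

Run:
```python
from h import *
T=tcp(); mv([.5955,.069,.238]); np.save('T3.npy',T); a=snap('wrist','w3')
cv2.imwrite('pics/w3c.png',cv2.resize(a[100:300,130:400,::-1],None,fx=2.9,fy=2.9,interpolation=cv2.INTER_CUBIC))
```

```text
t 6.4333 at [ 0.6062 -0.0285  0.2411] [ 3.1387e+00  2.0000e-04 -3.0317e+00] f [ 2.43  5.26 -0.78] w 0.0207 gf 58.8
before-turn frame d [-0.0001  0.0981  0.0034] turn 0
```

View pics/w3c.png

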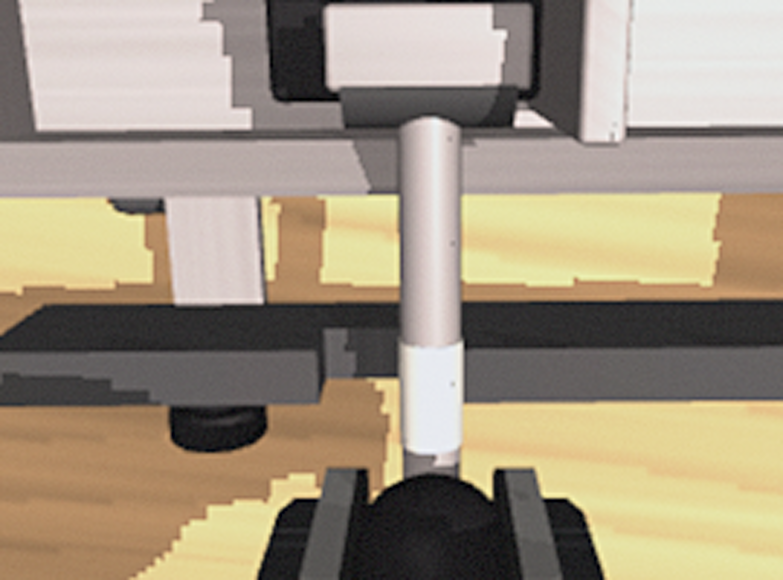

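{"api": "drive_tool", "payload": {"rows": [[0,-0.004,0,0],[0,-0.004,0,0],[0,-0.0032,0,0],[0,0,0,0],[0,0,0.002,0],[0,0,0.002,0],[0,0,0.0015,0],[0,0,0.0015,0],[0,0,0,0]]}}

```text
time_s: 7.23
ee_pos: [0.6084, -0.0395, 0.2353]
orientation: [3.139, 0.004, -3.031]
force: [4.3, 6.1, 1.7]
gripper_width: 0.0205
gripper_force: 59.1
```

{"api": "drive_tool", "payload": {"rows": [[0,0,0.0015,0],[0,0,0.0015,0],[0,0,0.0015,0],[0,0,0,0]]}}

```text
time_s: 7.57
ee_pos: [0.6089, -0.0394, 0.2316]
orientation: [3.139, 0.006, -3.031]
force: [5.2, 6.1, 3.0]
gripper_width: 0.021
gripper_force: 59.1
```

{"api": "drive_tool", "payload": {"rows": [[-0.001,0,0.002,0],[-0.001,0,0.002,0],[0,0,0.002,0],[0,0,0.0015,0],[0,0,0,0]]}}

```text
time_s: 7.98
ee_pos: [0.6101, -0.0393, 0.2235]
orientation: [3.14, 0.003, -3.031]
force: [2.5, 6.0, 3.9]
gripper_width: 0.0207
gripper_force: 59.8
```

{"api": "drive_tool", "payload": {"rows": [[0,0.001,0.001,0],[0,0.001,0,0],[0,0.001,0,0],[0,0,0,0]]}}

```text
time_s: 8.32
ee_pos: [0.6098, -0.0371, 0.2227]
orientation: [-3.141, 0.003, -3.032]
force: [3.5, 2.8, 1.4]
gripper_width: 0.0209
gripper_force: 60.0
```

{"api": "drive_tool", "payload": {"rows": [[0,0.0005,0,0],[0,0,0,0],[0,0,0,0],[0,0,0,0],[0,0,0,0]], "gripper": 0.6}}

```text
time_s: 8.73
ee_pos: [0.6084, -0.0372, 0.2216]
orientation: [-3.141, -0.002, -3.033]
force: [1.0, -0.1, -0.1]
gripper_width: 0.0512
gripper_force: 0.0
```

{"api": "drive_tool", "payload": {"rows": [[0,0,-0.01,0],[0,0,-0.02,0],[0,0,-0.03,0],[0,0,-0.04,0],[0,0,-0.04,0]]}}

```text
time_s: 9.15
ee_pos: [0.6081, -0.0368, 0.3632]
orientation: [3.141, -0.003, -3.032]
force: [1.2, -0.2, 0.9]
gripper_width: 0.0513
gripper_force: 0.0
```

Run:
```python
from h import *
T=tcp(); mv([.54,-.29,.34],-3.03); snap('wrist','w4')
M=c2w('wrist',T)
for n in ('ball','gate','track','tin_in1'):
  for r in eyes.place_of('wrist',n)[:3]: print(n,w(M,r['xyz']).round(4),r['conf'])
```

```text
t 9.15 at [ 0.6081 -0.0368  0.3632] [ 3.1413e+00 -2.5000e-03 -3.0324e+00] f [ 1.25 -0.24  0.86] w 0.0513 gf 0.0
before-turn frame d [ 0.0952 -0.2443  0.0233] turn -0.14
after-turn frame 0.0959 -0.2441 0.0232
ball [ 0.6082 -0.0408  0.0673] 0.6
gate [ 0.5853 -0.0345  0.0529] 0.56
track [0.5062 0.0496 0.0224] 0.92
track [ 0.6087 -0.04    0.066 ] 0.58
tin_in1 [ 0.6785  0.0976 -0.0024] 0.92
tin_in1 [0.4947 0.0934 0.021 ] 0.64
```

{"api": "drive_tool", "payload": {"rows": [[0.012,-0.035,-0.006,0],[0.012,-0.035,-0.006,0],[0.012,-0.035,-0.006,0],[0.012,-0.035,-0.006,0],[0.012,-0.035,-0.006,0],[0.012,-0.035,-0.006,0],[0.012,-0.035,0,0],[0,0,0,0],[0,0,0,0]], "gripper": 1}}

```text
time_s: 10.15
ee_pos: [0.551, -0.2916, 0.3956]
orientation: [3.139, -0.003, -3.036]
force: [0.2, 0.0, -0.1]
gripper_width: 0.0854
gripper_force: 0.0
```

Run:
```python
from h import *
T=tcp(); np.save('T5.npy',T); snap('wrist','w5'); print(T.round(3))
M=c2w('wrist',T)
for n in ('tin_a','round_tin','sheetpan'):
  for r in eyes.place_of('wrist',n)[:3]: print(n,w(M,r['xyz']).round(4),r['conf'])
```

```text
[[-0.994 -0.105 -0.004  0.551]
 [-0.105  0.994  0.003 -0.292]
 [ 0.003  0.003 -1.     0.396]
 [ 0.     0.     0.     1.   ]]
tin_a [ 0.5931 -0.2708  0.0027] 0.85
tin_a [ 0.5104 -0.317   0.0052] 0.58
round_tin [ 0.4402 -0.2935  0.0056] 0.98
sheetpan [ 0.5084 -0.308  -0.0016] 0.77
```

View pics/w5.png

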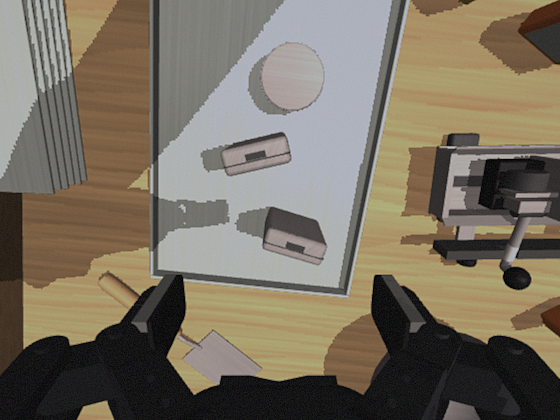

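Run:
```python
import cv2
a=cv2.imread('pics/w5.png')[125:275,210:340]
cv2.imwrite('pics/w5c.png',cv2.resize(a,None,fx=4,fy=4,interpolation=cv2.INTER_CUBIC))
```

```text
(no output)
```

View pics/w5c.png

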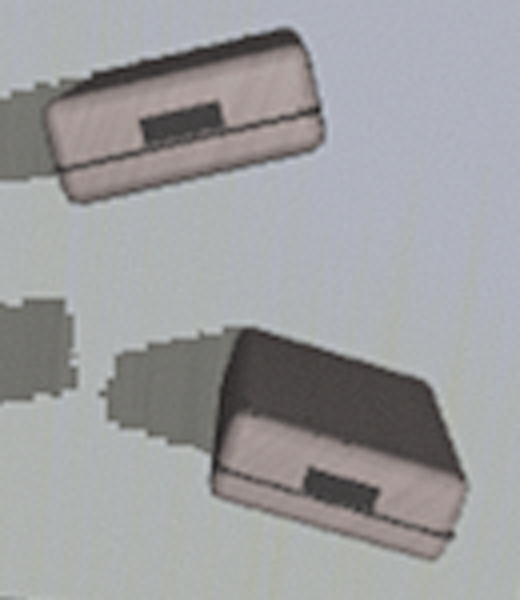

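Run:
```python
from h import *
T=np.load('T5.npy')
for q in ([(50,103),(298,45),(325,146),(75,203)],[(228,410),(466,478),(440,559),(213,492)]):
    p=np.array([ray('wrist',210+u/4-.4,125+v/4-.4,.084,T)[:2] for u,v in q])
    c=p.mean(0); l=(p[1]-p[0]+p[2]-p[3])/2; t=(p[3]-p[0]+p[2]-p[1])/2
    print('c',c.round(4),'len',np.linalg.norm(l).round(4),np.linalg.norm(t).round(4),'thick-dir yaw from long',np.arctan2(l[1],l[0])-np.pi/2,'thick',np.arctan2(t[1],t[0]))
mv([.55,-.29,.34],-3.03)
```

```text
c [ 0.5099 -0.315 ] len 0.0554 0.0221 thick-dir yaw from long 0.32791055719762396 thick 0.34091232283065537
c [ 0.59   -0.2725] len 0.0577 0.0212 thick-dir yaw from long -0.19911393133989863 thick -0.11089420754598295
t 10.35 at [ 0.5523 -0.2882  0.3972] [ 3.1400e+00 -1.5000e-03 -3.0307e+00] f [ 0.36 -0.42  0.18] w 0.0858 gf 0.0
before-turn frame d [ 0.0024 -0.0016  0.0572] turn -0.04
after-turn frame 0.0025 -0.0015 0.0572
```

Run:
```python
from h import *
mv([.5905,-.272,.222],2.95)
```

```text
t 10.35 at [ 0.5523 -0.2882  0.3972] [ 3.1400e+00 -1.5000e-03 -3.0307e+00] f [ 0.36 -0.42  0.18] w 0.0858 gf 0.0
before-turn frame d [-0.04    0.0116  0.1751] turn 17.33
after-turn frame -0.0344 0.0232 0.1752
```

{"api": "drive_tool", "payload": {"rows": [[0,0,0,5.8],[0,0,0,5.8],[0,0,0,5.7],[-0.017,0.012,0,0],[-0.0174,0.0112,0.015,0],[0,0,0.03,0],[0,0,0.035,0],[0,0,0.035,0],[0,0,0.025,0],[0,0,0.02,0],[0,0,0.01,0],[0,0,0.005,0],[0,0,0,0],[0,0,0,0]]}}

```text
time_s: 11.52
ee_pos: [0.5909, -0.273, 0.2247]
orientation: [-3.141, 0.002, 2.95]
force: [0.1, -1.3, 1.2]
gripper_width: 0.0852
gripper_force: 0.0
```

{"api": "drive_tool", "payload": {"rows": [[0,0,0,0],[0,0,0,0],[0,0,0,0],[0,0,0,0],[0,0,0,0]], "gripper": 0.4}}

```text
time_s: 11.93
ee_pos: [0.5911, -0.2739, 0.2258]
orientation: [-3.14, 0.004, 2.949]
force: [-0.0, -1.2, 5.8]
gripper_width: 0.0591
gripper_force: 66.4
```

{"api": "drive_tool", "payload": {"rows": [[0,0,-0.01,0],[0,0,-0.02,0],[0,0,-0.03,0],[0,0,-0.035,0],[0,0,-0.025,0],[0,0,-0.01,6.6],[0,0,0,6.6],[0,0,0,6.6],[0,0,0,6.6],[0,0,0,6.6],[0,0,0,6.6],[0,0,0,6.6],[0,0,0,6.6],[0,0,0,6.6],[0,0,0,6.6],[0,0,0,6.6],[0,0,0,0]]}}

```text
time_s: 13.35
ee_pos: [0.59, -0.2732, 0.3528]
orientation: [-3.14, -0.001, 1.68]
force: [0.5, -0.3, -1.4]
gripper_width: 0.0595
gripper_force: 65.7
```

Run:
```python
from h import *
print(L(.076,0)); mv([*L(.076,0),.352],TH+np.pi)
```

```text
[0.5044033 0.054466 ]
t 13.35 at [ 0.59   -0.2732  0.3528] [-3.1401e+00 -9.0000e-04  1.6798e+00] f [ 0.5  -0.34 -1.38] w 0.0595 gf 65.7
before-turn frame d [ 0.335  -0.0494  0.0011] turn -0.1
after-turn frame 0.3351 -0.0488 0.0008
```

{"api": "drive_tool", "payload": {"rows": [[0.015,-0.002,0,0],[0.035,-0.005,0,0],[0.038,-0.006,0,0],[0.038,-0.006,0,0],[0.038,-0.006,0,0],[0.038,-0.006,0,0],[0.038,-0.006,0,0],[0.035,-0.005,0,0],[0.03,-0.004,0,0],[0.02,-0.002,0,0],[0.01,-0.001,0,0],[0,0,0.02,0],[0,0,0,0],[0,0,0,0],[0,0,0,0]]}}

```text
time_s: 14.6
ee_pos: [0.5046, 0.0535, 0.3333]
orientation: [-3.141, 0.0, 1.681]
force: [-0.1, -0.0, -0.3]
gripper_width: 0.0593
gripper_force: 65.8
```

Run:
```python
from h import *
T=tcp(); np.save('T6.npy',T); snap('wrist','w6'); mv([*L(.076,0),.352],TH+np.pi)
```

```text
t 14.65 at [0.5048 0.0535 0.3338] [3.1412e+00 3.0000e-04 1.6812e+00] f [-0.38  0.48 -1.44] w 0.0588 gf 65.8
before-turn frame d [ 0.001  -0.0003 -0.0182] turn -0.02
after-turn frame 0.001 -0.0003 -0.0182
```

View pics/w6.png

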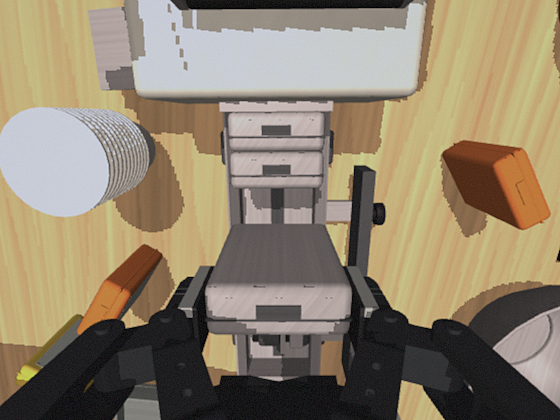

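Run:
```python
from h import *
im=cv2.imread('pics/w6.png').astype(float)
g=cv2.GaussianBlur(im.mean(2),(3,3),0)
for v in (118,128,145,158,170,180,196,204,212,290,355,365,372):
    d=np.diff(g[v]); s=[(u,int(d[u])) for u in range(205,360) if abs(d[u])>9 and abs(d[u])==abs(d[u-1:u+2]).max()]
    print(v,s)
```

```text
118 [(224, -14), (227, 40), (323, -27)]
128 [(223, 14), (225, -26), (228, 31), (261, -44), (290, 46), (319, -15), (323, -25), (329, 10)]
145 [(220, -30), (223, 49), (226, -26), (229, 25), (320, -15), (323, 10), (329, -37), (332, 30)]
158 [(221, -46), (224, 32), (226, -21), (229, 27), (321, -21), (323, 11), (328, -27), (332, 41)]
170 [(227, -27), (230, 28), (262, -42), (290, 43), (318, -10), (321, -18), (323, 15), (327, 14), (353, -73)]
180 [(227, -22), (231, 26), (320, -20), (323, 10), (326, 12), (348, -28), (352, -35)]
196 [(228, -22), (239, -23), (242, 30), (244, 26), (250, -30), (270, -25), (283, 23), (312, -20), (314, 14), (320, 19), (326, 12), (348, -25), (351, -35)]
204 [(229, -23), (239, -27), (242, 27), (245, 28), (253, -18), (270, -24), (283, 24), (311, -21), (314, 31), (326, 15), (351, -69)]
212 [(229, -23), (239, -23), (242, 28), (245, 29), (270, -40), (283, 40), (311, -46), (314, 29), (325, 17), (350, -58), (359, 21)]
290 [(351, -44), (356, 29)]
355 [(237, -25), (245, -24), (248, 25), (251, 25), (272, -29), (280, -15), (283, 16), (307, -22), (310, 15), (320, 9), (341, -35), (350, 14), (353, -20)]
365 [(205, 56), (237, -23), (246, -26), (249, 14), (282, -14), (310, 13), (319, 10), (341, -29), (348, 9), (350, -10)]
372 [(207, 34), (236, 18), (238, -23), (246, -12), (281, -14), (309, 12), (319, 9), (343, -32)]
```

{"api": "drive_tool", "payload": {"rows": [[0,0,0.01,0],[0,0,0.02,0],[0,0,0.016,0],[0,0,0.006,0],[0,0,0.003,0],[0,0,0.003,0],[0,0,0.003,0],[0,0,0,0]]}}

```text
time_s: 15.32
ee_pos: [0.5047, 0.0542, 0.2725]
orientation: [3.141, 0.0, 1.682]
force: [-0.7, 0.3, -0.6]
gripper_width: 0.0593
gripper_force: 65.8
```

{"api": "drive_tool", "payload": {"rows": [[0,0,0.003,0],[0,0,0.003,0],[0,0,0.003,0],[0,0,0.003,0],[0,0,0.003,0],[0,0,0,0]]}}

```text
time_s: 15.82
ee_pos: [0.5041, 0.0543, 0.2562]
orientation: [-3.14, -0.0, 1.682]
force: [-0.7, 0.2, -1.3]
gripper_width: 0.059
gripper_force: 65.9
```

{"api": "drive_tool", "payload": {"rows": [[0,0,0.003,0],[0,0,0.003,0],[0,0,0.003,0],[0,0,0.002,0],[0,0,0.001,0],[0,0,0,0]]}}

```text
time_s: 16.32
ee_pos: [0.5043, 0.0542, 0.2447]
orientation: [-3.141, -0.0, 1.682]
force: [-0.3, 0.1, -1.0]
gripper_width: 0.0591
gripper_force: 65.9
```

{"api": "drive_tool", "payload": {"rows": [[0,0,0.0015,0],[0,0,0.0015,0],[0,0,0.001,0],[0,0,0,0]]}}

```text
time_s: 16.65
ee_pos: [0.5046, 0.0542, 0.2417]
orientation: [3.141, 0.0, 1.682]
force: [-0.9, 0.2, 1.5]
gripper_width: 0.0591
gripper_force: 65.9
```

{"api": "drive_tool", "payload": {"rows": [[0,0,0.0007,0],[0,0,0,0]]}}

```text
time_s: 16.82
ee_pos: [0.5045, 0.0543, 0.2417]
orientation: [3.141, 0.0, 1.682]
force: [-2.0, 0.0, 5.3]
gripper_width: 0.0589
gripper_force: 66.6
```

{"api": "drive_tool", "payload": {"rows": [[0,0,0,0],[0,0,0,0],[0,0,0,0],[0,0,0,0],[0,0,-0.005,0],[0,0,-0.015,0],[0,0,-0.03,0],[0,0,-0.04,0],[0,0,-0.03,0],[0,0,0,0],[0,0,0,0]], "gripper": 1}}

```text
time_s: 17.73
ee_pos: [0.5054, 0.0542, 0.3639]
orientation: [3.135, 0.001, 1.682]
force: [1.1, 1.0, -0.6]
gripper_width: 0.0854
gripper_force: 0.0
```

Run:
```python
from h import *
mv([.5102,-.3155,.36],np.pi+.33); T=tcp(); snap('wrist','w7')
im=cv2.imread('pics/w7.png').astype(float); g=cv2.GaussianBlur(im.mean(2),(3,3),0)
M=c2w('wrist',T)
for r in eyes.place_of('wrist','tin_in1')[:5]:
    q=w(M,r['xyz']); e=q[:2]-O; print(q.round(4),'lab',(e@EX).round(4),(e@EY).round(4),r['conf'],proj('wrist',q,T).round())
```

```text
t 17.7333 at [0.5054 0.0542 0.3639] [3.1351e+00 9.0000e-04 1.6818e+00] f [ 1.09  1.01 -0.64] w 0.0854 gf 0.0
before-turn frame d [-0.368  -0.0362  0.004 ] turn -102.54
after-turn frame 0.1152 -0.3513 0.0039
[0.4979 0.1196 0.0229] lab 0.0106 0.0007 0.96 [275. 126.]
[ 0.3714 -0.0425  0.0046] lab 0.1576 -0.1429 0.86 [147. 262.]
[ 0.68    0.0922 -0.0023] lab 0.0579 0.1787 0.83 [444. 171.]
[0.495  0.0935 0.022 ] lab 0.0361 -0.005 0.65 [269. 153.]
```

View pics/w7.png

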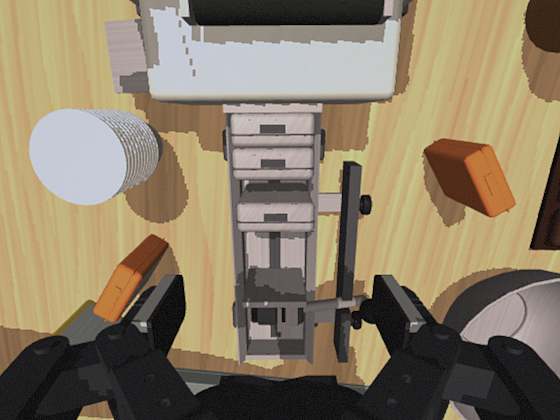

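{"api": "drive_tool", "payload": {"rows": [[-0.02,-0.002,0,0],[-0.038,-0.004,0,0],[-0.039,-0.004,0,0],[-0.039,-0.004,0,0],[-0.039,-0.004,0,0],[-0.039,-0.004,0,0],[-0.039,-0.004,0,0],[-0.039,-0.004,0,0],[-0.038,-0.003,0,0],[-0.03,-0.003,0,0],[-0.008,0,0,-6.9],[0,0,0,-6.9],[0,0,0,-6.9],[0,0,0,-6.9],[0,0,0,-6.9],[0,0,0,-6.9],[0,0,0,-6.9],[0,0,0,-6.9],[0,0,0,-6.9],[0,0,0,-6.9]]}}

```text
time_s: 19.5
ee_pos: [0.509, -0.3151, 0.3577]
orientation: [3.14, -0.004, 2.892]
force: [-0.3, 0.5, -1.1]
gripper_width: 0.0852
gripper_force: 0.0
```

{"api": "drive_tool", "payload": {"rows": [[0,0,0,-6.9],[0,0,0,-6.9],[0,0,0,-6.9],[0,0,0,-6.9],[0,0,0,-5.9],[0,0,0,0],[0,0,0,0]]}}

```text
time_s: 20.08
ee_pos: [0.5091, -0.3152, 0.3585]
orientation: [3.139, -0.002, -2.815]
force: [1.0, -1.1, -0.4]
gripper_width: 0.0853
gripper_force: 0.0
```

Run:
```python
from h import *
T=tcp(); im=eyes.camera('wrist')
M=c2w('wrist',T)
for r in eyes.place_of('wrist','tin_a')[:3]: print(w(M,r['xyz']).round(4),r['conf'],proj('wrist',w(M,r['xyz'])).round(0))
mv([.5102,-.3155,.222],np.pi+.33)
T7=np.eye(4);T7[:3,:3]=R.from_euler('xyz',[3.1351,.0009,1.6818]).as_matrix();T7[:3,3]=[.5054,.0542,.3639]
for v in (193,200,224):
    e=ray('wrist',276,v,.1,T7)[:2]-O; print(v,e@EX,e@EY)
```

```text
[ 0.3207 -0.1195  0.0025] 0.96 [543.  71.]
[ 0.5114 -0.3159  0.0035] 0.88 [277. 194.]
t 20.1833 at [ 0.5093 -0.3153  0.3593] [ 3.1398e+00 -1.2000e-03 -2.8144e+00] f [-0.06 -0.05 -0.06] w 0.0851 gf 0.0
before-turn frame d [-0.001  -0.0007  0.1373] turn -0.16
after-turn frame -0.0008 -0.0005 0.1373
193 0.05565243564319426 -4.611678305223212e-05
200 0.061024686242613556 -5.870294170767527e-05
224 0.08001271697409752 -0.00010318827665597476
```

{"api": "drive_tool", "payload": {"rows": [[-0.001,-0.0005,0.015,0],[0,0,0.03,0],[0,0,0.032,0],[0,0,0.025,0],[0,0,0.02,0],[0,0,0.01,0],[0,0,0.004,0],[0,0,0,0],[0,0,0,0],[0,0,0,0]]}}

```text
time_s: 21.02
ee_pos: [0.5113, -0.3162, 0.2267]
orientation: [-3.138, 0.002, -2.813]
force: [0.5, -0.6, -0.1]
gripper_width: 0.0852
gripper_force: 0.0
```

{"api": "drive_tool", "payload": {"rows": [[0,0,0,0],[0,0,0,0],[0,0,0,0],[0,0,0,0],[0,0,0,0]], "gripper": 0.4}}

```text
time_s: 21.43
ee_pos: [0.5112, -0.3161, 0.2263]
orientation: [-3.139, 0.002, -2.812]
force: [1.1, 0.2, 5.6]
gripper_width: 0.0588
gripper_force: 66.7
```

{"api": "drive_tool", "payload": {"rows": [[0,0,-0.01,0],[0,0,-0.02,0],[0,0,-0.03,0],[0,0,-0.035,0],[0,0,-0.035,0],[0,0,0,6.8],[0,0,0,6.8],[0,0,0,6.8],[0,0,0,6.8],[0,0,0,6.8],[0,0,0,6.8],[0,0,0,6.8],[0,0,0,6.8],[0,0,0,6.8],[0,0,0,6.8],[0,0,0,6.8],[0,0,0,6.8],[0,0,0,6.8],[0,0,0,6.8],[0,0,0,6.8]]}}

```text
time_s: 23.1
ee_pos: [0.5103, -0.3154, 0.3537]
orientation: [-3.14, -0.002, 1.685]
force: [-0.1, 0.2, -2.3]
gripper_width: 0.0589
gripper_force: 66.0
```

Run:
```python
from h import *
mv([*L(.112,0),.352],TH+np.pi)
```

```text
t 23.1 at [ 0.5103 -0.3154  0.3537] [-3.1397e+00 -1.6000e-03  1.6847e+00] f [-0.13  0.21 -2.26] w 0.0589 gf 66.0
before-turn frame d [0.3321 0.0361 0.0021] turn 0.18
after-turn frame 0.3323 0.0351 0.0017
```

{"api": "drive_tool", "payload": {"rows": [[0.015,0.001,0,0.2],[0.03,0.003,0,0],[0.038,0.004,0,0],[0.038,0.004,0,0],[0.038,0.004,0,0],[0.038,0.004,0,0],[0.038,0.004,0,0],[0.038,0.004,0,0],[0.03,0.004,0,0],[0.02,0.003,0,0],[0.0093,0,0,0],[0,0,0.015,0],[0,0,0.025,0],[0,0,0.015,0],[0,0,0,0],[0,0,0,0],[0,0,0,0]]}}

```text
time_s: 24.52
ee_pos: [0.507, 0.018, 0.3003]
orientation: [3.141, 0.0, 1.686]
force: [-0.0, 0.1, -1.4]
gripper_width: 0.059
gripper_force: 66.0
```

Run:
```python
from h import *
mv([*L(.112,0),.2425],TH+np.pi)
```

```text
t 24.5167 at [0.507  0.018  0.3003] [3.1409e+00 4.0000e-04 1.6863e+00] f [-0.05  0.08 -1.41] w 0.059 gf 66.0
before-turn frame d [0.0006 0.0015 0.0578] turn 0.27
after-turn frame 0.0005 0.0015 0.0578
```

{"api": "drive_tool", "payload": {"rows": [[0.0005,0.0015,0,0.27],[0,0,0.01,0],[0,0,0.01,0],[0,0,0.003,0],[0,0,0.003,0],[0,0,0.003,0],[0,0,0.003,0],[0,0,0.003,0],[0,0,0,0]]}}

```text
time_s: 25.27
ee_pos: [0.5079, 0.0192, 0.2638]
orientation: [-3.141, -0.0, 1.682]
force: [0.6, -0.4, -0.9]
gripper_width: 0.0592
gripper_force: 66.0
```

{"api": "drive_tool", "payload": {"rows": [[0,0,0.003,0],[0,0,0.003,0],[0,0,0.003,0],[0,0,0.003,0],[0,0,0.002,0],[0,0,0,0]]}}

```text
time_s: 25.77
ee_pos: [0.5079, 0.0192, 0.2497]
orientation: [-3.14, -0.0, 1.682]
force: [0.1, -0.2, -1.6]
gripper_width: 0.059
gripper_force: 66.0
```

{"api": "drive_tool", "payload": {"rows": [[0,0,0.002,0],[0,0,0.002,0],[0,0,0.0015,0],[0,0,0,0]]}}

```text
time_s: 26.1
ee_pos: [0.508, 0.0192, 0.2446]
orientation: [-3.141, -0.0, 1.682]
force: [-0.6, -0.4, -1.9]
gripper_width: 0.0593
gripper_force: 66.0
```

{"api": "drive_tool", "payload": {"rows": [[0,0,0.0015,0],[0,0,0.001,0],[0,0,0.0005,0],[0,0,0,0]]}}

```text
time_s: 26.43
ee_pos: [0.5082, 0.0192, 0.2423]
orientation: [3.141, 0.0, 1.682]
force: [0.3, 0.0, -0.4]
gripper_width: 0.059
gripper_force: 66.1
```

{"api": "drive_tool", "payload": {"rows": [[0,0,0.0007,0],[0,0,0.0005,0],[0,0,0,0]]}}

```text
time_s: 26.68
ee_pos: [0.5082, 0.0192, 0.2422]
orientation: [3.141, 0.0, 1.682]
force: [-2.7, 0.9, 5.6]
gripper_width: 0.0593
gripper_force: 67.0
```

{"api": "drive_tool", "payload": {"rows": [[0,0,0,0],[0,0,0,0],[0,0,0,0],[0,0,0,0],[0,0,0,0],[0,0,-0.005,0],[0,0,-0.015,0],[0,0,-0.03,0],[0,0,-0.04,0],[0,0,-0.03,0],[0,0,0,-6.9],[0,0,0,-6.9],[0,0,0,-6.9],[0,0,0,-6.9],[0,0,0,-6.9],[0,0,0,-6.9],[0,0,0,-6.9],[0,0,0,-6.9],[0,0,0,-6.9],[0,0,0,-6.9]], "gripper": 1}}

```text
time_s: 28.35
ee_pos: [0.5082, 0.0191, 0.3612]
orientation: [3.142, 0.0, 2.893]
force: [-0.3, -0.5, -0.7]
gripper_width: 0.0853
gripper_force: 0.0
```

{"api": "drive_tool", "payload": {"rows": [[0,0,0,-6.9],[0,0,0,-6.9],[0,0,0,-7.1],[0,0,0,0],[0,0,0,0]], "gripper": 0.65}}

```text
time_s: 28.77
ee_pos: [0.5082, 0.0192, 0.3611]
orientation: [-3.142, 0.0, -3.035]
force: [-0.0, -0.1, -0.4]
gripper_width: 0.0553
gripper_force: 0.0
```

Run:
```python
from h import *
T=tcp(); im=snap('wrist','w8'); M=c2w('wrist',T)
for n in ('ball','tin_in1'):
  for r in eyes.place_of('wrist',n)[:6]:
    q=w(M,r['xyz']); e=q[:2]-O; print(n,q.round(4),'lab',(e@EX).round(4),(e@EY).round(4),round(r['conf'],2),proj('wrist',q,T).round())
mv([.6085,-.0385,.2235],TH-np.pi/2)
```

```text
tin_in1 [0.4988 0.0927 0.0176] lab 0.0374 -0.0013 0.85 [353. 193.]
tin_in1 [ 0.6788  0.0963 -0.004 ] lab 0.0537 0.178 0.77 [327. 331.]
tin_in1 [ 0.3723 -0.0413  0.0041] lab 0.1566 -0.1418 0.72 [229.  39.]
t 28.9167 at [0.5082 0.0191 0.3609] [-3.1416e+00  1.0000e-04 -3.0337e+00] f [ 0.66  0.82 -1.13] w 0.0557 gf 0.0
before-turn frame d [-0.0935 -0.0681  0.1374] turn -0.16
after-turn frame -0.0933 -0.0684 0.1374
```

{"api": "drive_tool", "payload": {"rows": [[-0.02,-0.015,0,-0.15],[-0.03,-0.022,0,0],[-0.03,-0.022,0,0],[-0.0133,-0.009,0.015,0],[0,0,0.03,0],[0,0,0.035,0],[0,0,0.03,0],[0,0,0.015,0],[0,0,0.008,0],[0,0,0.0045,0],[0,0,0,0],[0,0,0,0]]}}

```text
time_s: 29.92
ee_pos: [0.6091, -0.0381, 0.2249]
orientation: [-3.141, 0.002, -3.029]
force: [1.1, 0.1, 0.8]
gripper_width: 0.0557
gripper_force: 0.0
```

Run:
```python
from h import *
T=tcp(); im=snap('wrist','w9'); M=c2w('wrist',T)
for r in eyes.place_of('wrist','ball')[:2]: print(w(M,r['xyz']).round(4),r['conf'])
mv([.6085,-.0378,.2225],TH-np.pi/2)
g=cv2.GaussianBlur(cv2.imread('pics/w9.png').astype(float).mean(2),(3,3),0)
for v in (295,305):
  print(v,''.join('#' if x<45 else '.' for x in g[v,160:400:3]))
```

```text
[ 0.604  -0.0385  0.067 ] 0.93
t 30.0167 at [ 0.6094 -0.0381  0.2256] [-3.1405  0.0038 -3.0293] f [-0.31 -1.06  0.02] w 0.0554 gf 0.0
before-turn frame d [0.0009 0.0004 0.0031] turn 0.08
after-turn frame 0.0009 0.0004 0.0031
295 ......####.....######...........#################..........######.....###.......
305 ....####.....#######.............###############...........########.....###.....
```

{"api": "drive_tool", "payload": {"rows": [[0.001,0,0.0015,0],[0,0,0,0],[0,0,0,0],[0,0,0,0],[0,0,0,0],[0,0,0,0],[0,0,0,0]], "gripper": 0.1}}

```text
time_s: 30.6
ee_pos: [0.6077, -0.0376, 0.2221]
orientation: [3.14, 0.001, -3.029]
force: [1.4, 2.8, 0.9]
gripper_width: 0.0206
gripper_force: 58.6
```

{"api": "drive_tool", "payload": {"rows": [[0,-0.0015,0,0],[0,-0.0005,0,0],[0.0005,0,-0.003,0],[0.0005,0,-0.004,0],[0.0005,0,-0.004,0],[0.0005,0,-0.004,0],[0.0005,0,-0.004,0],[0,0,-0.003,0],[0,0,0,0]]}}

```text
time_s: 31.35
ee_pos: [0.6021, -0.0392, 0.2406]
orientation: [3.137, -0.011, -3.026]
force: [-5.8, 4.3, -3.9]
gripper_width: 0.0208
gripper_force: 58.8
```

{"api": "drive_tool", "payload": {"rows": [[0.001,0,-0.002,0],[0.001,0,-0.002,0],[0,0,0,0],[0,0.003,0,0],[0,0.004,0,0],[0,0.004,0,0],[0,0,0,0]]}}

```text
time_s: 31.93
ee_pos: [0.5978, -0.0279, 0.2432]
orientation: [3.136, -0.015, -3.026]
force: [-8.1, 5.8, -4.4]
gripper_width: 0.0202
gripper_force: 59.2
```

{"api": "drive_tool", "payload": {"rows": [[0,0.003,0,0],[0,0.004,0,0],[0,0.004,0,0],[0,0.004,0,0],[0,0.003,0,0],[0,0.003,0,0],[0,0.003,0,0],[0,0.003,0,0],[0,0.003,0,0],[0,0.003,0,0],[0,0,0,0]]}}

```text
time_s: 32.85
ee_pos: [0.594, 0.0044, 0.2431]
orientation: [3.137, -0.016, -3.026]
force: [-7.6, 5.3, -3.4]
gripper_width: 0.0207
gripper_force: 59.2
```

{"api": "drive_tool", "payload": {"rows": [[0,0.0025,0,0],[0,0.0025,0,0],[0,0.0025,0,0],[0,0.002,0,0],[0,0.002,0,0],[0,0,0,0]]}}

```text
time_s: 33.35
ee_pos: [0.5927, 0.0155, 0.2431]
orientation: [3.138, -0.016, -3.027]
force: [-8.3, 3.6, -3.8]
gripper_width: 0.0208
gripper_force: 59.2
```

{"api": "drive_tool", "payload": {"rows": [[0,0.001,0,0],[0,0.001,0,0],[0,0.001,0,0],[0,0,0,0]]}}

```text
time_s: 33.68
ee_pos: [0.5924, 0.0183, 0.2431]
orientation: [3.138, -0.016, -3.027]
force: [-7.7, 3.2, -3.9]
gripper_width: 0.0207
gripper_force: 59.1
```

{"api": "drive_tool", "payload": {"rows": [[0,0.001,0,0],[0,0.001,0,0],[0,0,0,0]]}}

```text
time_s: 33.93
ee_pos: [0.5922, 0.0202, 0.2431]
orientation: [3.138, -0.016, -3.027]
force: [-7.7, 3.3, -4.7]
gripper_width: 0.0206
gripper_force: 59.1
```

{"api": "drive_tool", "payload": {"rows": [[0,0.001,0,0],[0,0.001,0,0],[0,0,0,0]]}}

```text
time_s: 34.18
ee_pos: [0.5921, 0.0213, 0.2432]
orientation: [3.141, -0.016, -3.028]
force: [-8.1, 1.2, -5.1]
gripper_width: 0.0206
gripper_force: 59.2
```

{"api": "drive_tool", "payload": {"rows": [[0,0.001,0,0],[-0.0005,0,0.0015,0],[-0.0005,0,0.0015,0],[0,0,0.001,0],[0,0,0,0]]}}

```text
time_s: 34.6
ee_pos: [0.593, 0.0218, 0.2401]
orientation: [-3.14, -0.016, -3.028]
force: [-8.9, -1.3, -0.5]
gripper_width: 0.0205
gripper_force: 59.4
```

{"api": "drive_tool", "payload": {"rows": [[0,0,0.001,0],[0,0,0,0],[0,0,0,0],[0,0,0,0],[0,0,0,0],[0,0,0,0]], "gripper": 0.65}}

```text
time_s: 35.1
ee_pos: [0.5974, 0.0225, 0.2433]
orientation: [-3.141, 0.001, -3.029]
force: [0.4, -0.2, -0.3]
gripper_width: 0.0555
gripper_force: 0.0
```

{"api": "drive_tool", "payload": {"rows": [[0,0,-0.01,0],[0,0,-0.02,0],[0,0,-0.03,0],[0,0,-0.04,0],[0.02,0,-0.03,0],[0.03,0,0,0],[0,0,0,0],[0,0,0,0],[0,0,0,0]]}}

```text
time_s: 35.85
ee_pos: [0.5476, 0.017, 0.3732]
orientation: [-3.141, 0.001, -3.029]
force: [-0.7, -0.1, 0.2]
gripper_width: 0.0558
gripper_force: 0.0
```

Run:
```python
from h import *
T=tcp(); np.save('T10.npy',T); im=snap('wrist','w10'); M=c2w('wrist',T); print(T.round(4).tolist())
for n in ('ball','tin_in1','tin_a','follower','labeller'):
  for r in eyes.place_of('wrist',n)[:6]:
    q=w(M,r['xyz']); e=q[:2]-O; print(n,q.round(4),'lab',(e@EX).round(4),(e@EY).round(4),round(r['conf'],2),proj('wrist',q,T).round())
# profile along track axis at tin-top height .1 and lateral lines
g=cv2.GaussianBlur(im.astype(float).mean(2),(3,3),0).astype(np.float32)
xs=np.arange(-.004,.13,.0005)
for y in (-.02,.018):
    uv=np.array([proj('wrist',[*L(x,y),.1],T) for x in xs],np.float32)
    p=cv2.remap(g,uv[:,0],uv[:,1],cv2.INTER_LINEAR).ravel(); d=np.diff(p)
    print(y,[(round(float(xs[i])*1000,1),int(d[i])) for i in range(1,len(d)-1) if abs(d[i])>5 and abs(d[i])==abs(d[i-1:i+2]).max()])
```

```text
[[-0.9937, -0.1121, 0.0014, 0.5476], [-0.1121, 0.9937, -0.0001, 0.017], [-0.0014, -0.0003, -1.0, 0.3732], [0.0, 0.0, 0.0, 1.0]]
ball [0.5972 0.0182 0.0804] lab 0.1223 0.0882 0.84 [274. 261.]
tin_in1 [0.4965 0.0934 0.0193] lab 0.0364 -0.0035 0.86 [362. 150.]
tin_in1 [ 0.6781  0.0949 -0.0065] lab 0.055 0.1771 0.62 [330. 296.]
tin_a [0.5072 0.0474 0.0202] lab 0.0833 0.002 0.7 [314. 156.]
tin_a [0.5058 0.0704 0.0184] lab 0.0603 0.0032 0.67 [337. 157.]Traceback (most recent call last):
  File "<stdin>", line 4, in <module>
ValueError: it knows: ball, bowl, cups, gate, jar, labeller, round_tin, sheetpan, tin, tin_in, track
```

Run:
```python
from h import *
T=np.load('T10.npy'); g=cv2.GaussianBlur(cv2.imread('pics/w10.png').astype(np.float32).mean(2),(3,3),0)
xs=np.arange(-.004,.13,.0005)
for y,z in ((-.02,.1),(.018,.1),(.0,.1),(.018,.09)):
    uv=np.array([proj('wrist',[*L(x,y),z],T) for x in xs],np.float32)
    p=cv2.remap(g,uv[:,0],uv[:,1],cv2.INTER_LINEAR).ravel(); d=np.diff(p)
    print(y,z,[(round(float(xs[i])*1000,1),int(d[i])) for i in range(1,len(d)-1) if abs(d[i])>4 and abs(d[i])==abs(d[i-1:i+2]).max()])
```

```text
-0.02 0.1 [(-2.5, 39), (0.5, -9), (2.0, 7), (13.0, -34), (15.0, 30), (20.5, -13), (22.5, -15), (24.5, 32), (37.0, -26), (38.5, 27), (44.5, -12), (46.0, -14), (49.0, 31), (61.0, -27), (63.0, 27), (70.0, -18), (72.5, 31), (85.0, -31), (87.0, 26), (94.5, -18), (97.5, 17), (99.5, 6), (101.0, -35), (104.0, -9)]
0.018 0.1 [(-2.5, 36), (0.0, -11), (2.5, 5), (13.0, -22), (14.5, 26), (20.0, -11), (22.5, -15), (24.5, 26), (37.0, -23), (38.5, 25), (46.0, -17), (48.0, 29), (61.0, -23), (62.5, 25), (70.0, -16), (71.5, 27), (85.0, -21), (86.5, 21), (94.0, -15), (97.0, 23), (101.0, -35), (103.0, 7), (108.5, -10), (111.0, 5), (117.0, 8), (121.5, -7)]
0.0 0.1 [(-2.0, 37), (0.5, -7), (2.0, 4), (4.0, 5), (6.5, -32), (14.5, 26), (22.0, -15), (24.5, 32), (30.5, -32), (38.0, 29), (46.5, -17), (48.5, 31), (54.5, -34), (60.0, 4), (62.5, 26), (69.5, -16), (72.0, 27), (78.5, -31), (84.0, 11), (86.5, 26), (94.0, -16), (97.5, 29), (101.0, -32), (103.0, 11), (110.5, 13)]
0.018 0.09 [(8.0, -25), (10.5, 25), (18.5, -15), (20.5, 27), (33.0, -25), (35.5, 26), (43.5, -14), (45.0, 28), (58.5, -22), (60.0, 20), (68.0, -15), (70.0, 26), (83.5, -26), (85.0, 22), (93.0, -16), (96.0, 12), (98.5, 10), (100.5, -32), (102.5, 5), (107.5, -5), (111.5, 7)]
```

The pixel profile shows four tins at 24 mm pitch, seams at 13, 37, 61 and 85 mm. They are square and closed up, with the follower plate directly behind at about 96 mm.

```bash
python3 -c "
from plant import workorder
print(workorder.job_done())"
```

```text
the job is handed in; nothing more can be done
None
```

The job is handed in, with no verdict reported back: both tins are loaded facing like the first two, and the follower was eased forward and let go, bearing on the closed-up row of four (travel about 49 mm by camera).

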